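# Lay the sanding block on its abrasive side and push it up to the stop

### The job

The sanding block stands on end on the grey panel of the sanding board. Tip it over by pushing on its black back so that it lies on its red abrasive side on the panel, then gently push it along the panel until its leading end rests square against the wooden stop strip. Only push it: do not pinch, lift or carry the block, and leave everything else on the table where it is.

Things in the scene. Friction and masses are not known exactly. Their poses are not given: they have to be found in the camera images.
- sanding_board: Fixed plywood board 320x170x12 mm with a grey panel 280x150 mm (top 18 mm above the table) and a dark wooden stop strip across one end, 22 mm wide, 25 mm above the panel. Origin: centre of the underside; x along the board towards the stop, y along the stop, z up. Panel from x -0.150 to the stop's face at +0.130, y -0.075 to +0.075. Place and yaw vary.
- block: Loose rigid sanding block, 60 g, black with one red face. Origin: centre of the black back. x 62 mm wide, y 115 mm long, z (31 mm) from black back to red face. Starts standing on its -y end on the panel, red face to the stop (within 0.25 rad), nearer the other end. Pushed at the top of its back it tips about the red face's lower edge, drops, then lies z down, y to the stop, free to slide.
- heel (a point): Middle of the edge between the block's red face and its lower (-y) end: the edge about which it tips. Its height stays that of the panel top (18 mm) as long as the block is tipped the right way and not lifted.
- nose_left (a point): One corner of the block's red face at its +y end (block x = +31 mm): at the top at the start, next to the stop when done.
- nose_right (a point): The other corner of the red face at the +y end (block x = -31 mm).
- block_center (a point): Middle of the block.
- white_carton: Bystander: loose plain white carton, 55 x 130 x 50 mm, origin at the centre of its underside.
- black_tape: Bystander: loose roll of black tape lying flat, 105 mm across, 50 mm high, origin at the centre of its underside.
- dose_cup: Bystander: loose small clear cup, 51 mm across, 35 mm high, origin at the centre of its underside.
Mind the look-alikes: they are no part of the job. Of the things shaped like the block, the black one is meant.

How it is judged (in metres and radians):
On the way, in this order (a step that is already met when the one before it is completed fails the run):
1. the block lies flat on its red face on the panel (angle between block's own z axis and vertical above 3.05 rad and height (world z) of block_center below 0.04 m), for 0.2 s.
2. its leading end is square against the stop (x of each of nose_left, nose_right in the frame of sanding_board above 0.124 m), for 0.2 s.
At the end, for the whole second after the job is handed in: The block lies at rest flat on its red face on the panel (within 5 degrees), both corners of its leading end within 6 mm of the face of the stop strip, its middle within 60 mm of the board's centre line (all of step 1 and all of step 2 and x of each of nose_left, nose_right in the frame of sanding_board below 0.134 m and y of block_center in the frame of sanding_board between -0.06 and 0.06 m and linear speed of block below 0.01 m/s); the robot touches nothing.
It fails at once if the block is lifted or tipped the wrong way (the lower edge of its red face rises more than 15 mm off the panel) (height (world z) of heel above 0.033 m).
It fails at once if the block, once lying flat, is raised more than 15 mm (angle between block's own z axis and vertical above 2.9 rad and height (world z) of block_center above 0.05 m).
It fails at once if the block is pinched or shoved hard (more than 30 N from the fingers) (contact force between the fingers and block above 30 N).
It fails at once if a bystander is moved more than 20 mm (distance of any of white_carton, black_tape, dose_cup from where it was at the start of the episode above 0.02 m).
It also fails if it takes over 53 s, if anything falls off the work surface, if the arm or the gripper's body presses on something with over 40 N, if the wrist force passes 120 N, or if a joint passes its speed limit or range.

### The arm

A 6-joint arm with a two-finger parallel gripper is mounted at the origin on a cart in front of the work surface, level with it; the furniture and walls round the work are solid. World frame = base frame: x ahead of the robot, y to its left, z up, the work surface at z = 0. Lengths are in m, angles in degrees, forces in N, time in s.
With the tool pointing down it reaches from about 0.35 to 0.95 m from the base axis. Payload 17.4 kg.
Tool frame: the origin (TCP) lies at the very end of the fingers, on their centre line; the grasp point (between the pads) lies 19 mm behind it (grasp_offset is the distance from the TCP to the grasp point, in m); z points along the fingers, y is the direction in which the jaws open and shut (so a half turn about z gives the same grasp; the last joint's range is limited). The gripper opens to 93 mm and grips with 3 to 60 N. Pads are 15 mm wide; open, the fingers measure 128 mm over their backs; the gripper's body (75 mm by 188 mm) begins 65 mm behind the grasp point.
Start: joints at [-67.712, 6.646, 82.598, -0, 90.757, -2.166], TCP at [0.279, -0.614, 0.219] pointing down, gripper open.
Joint ranges: [-162.19, 162.19], [-47.58, 125.68], [4.15, 143.07], [-65.23, 245.23], [0.69, 171.88], [-170.13, 170.13]. Speed limits (degrees/s): [108.29, 108.29, 127.2, 180, 180, 180].

### API

Orientations are given as [roll, pitch, yaw] about the fixed x, y, z axes, in that order (R = Rz(yaw) Ry(pitch) Rx(roll)).
In Python, from rig import * gives the robot as it stands.
- The arm moves only by the tool apply_moves, never from a script. Its argument "rows" is a list of rows, each a list of 7 numbers: the shift along the tool's x, y, z in mm, then the turn, a rotation vector about the tool's x, y, z in degrees, then the closure, from 0 (fully open) to 1 (shut). In form: [[x, y, z, wx, wy, wz, grip], ...]. A call has exactly 10 rows; each row is the pose to reach, as a shift and turn from the pose commanded when the call began, along the tool's axes at that moment; what a row does not reach only later rows make up. A row lasts 1/8 s, in which the tool goes at most 62.5 mm and 10.7 degrees, less where a joint would pass 70% of its speed; a pose out of reach is approached as far as the arm can. A call with a gripper value outside its range is refused whole. The fingers move at their own pace and stop on an object; the grip force is fixed at half the most. Time passes only in rows, so rows that repeat a pose let the fingers close, or fill a call up. It gives the time, the measured TCP pose, the force and the opening at its end, in the units of the state.
- read_state(): the state, without advancing time (a new reading comes with each control period).
- camera(name): name is "scene" or "side" or "wrist"; returns a dict with "pixels" (400x640x3 uint8, blue, green, red), "fovy" (degrees; the focal length in pixels is half the picture's height over the tangent of half this angle, whatever the lens; pixels are square), "cx", "cy" (the principal point, pixels), "extrinsics" (4x4, takes a point from world to camera coordinates). Camera axes: x right, y up, looking along -z (the intrinsics and any distortion apply to the point x, -y, -z); pixel columns grow to the right and rows downward; lengths in m; the calibration is good to about 2 mm. A picture is of the moment at which its call begins. There is no depth.
- hand_in(): hands the job in, once; it reports no verdict.
The state is a dict: "clock": time; "joints": joint angles; "joint_velocities": joint speeds; "tau": joint torques, N m; "tcp_pos": TCP position; "ee_rot": TCP orientation; "wrist_force": force on the tool from outside, world axes, zero at the start; "torque": the same for the moment, N m; "gripper_width": finger opening in m.
Only numpy, scipy, OpenCV 4.12 (cv2) and the standard library are available. Lean on these libraries where they do the work, as an engineer would, in place of code of your own. Each camera call takes 0.05 s, during which the arm holds its last target.

## Working session

There is one attempt and no reset: what is moved stays moved. The work goes in short steps, Python scripts to look and compute and a tool call to move; the robot and the scene stay as the last step left them, time stands still between calls to the robot, and variables do not carry over. Pictures are saved under pics/ and viewed, and the job is handed in when it is done.

Besides the shell and the picture viewer there is one more tool, called after ">>>" by a JSON object that holds its "name" and its "arguments". apply_moves: Moves the arm, as the interface text tells. Its arguments: {"type":"object","properties":{"rows":{"type":"array","items":{"type":"array","items":{"type":"number"}}}},"required":["rows"]}

```bash
mkdir -p pics; ls; python3 - <<'E'
from rig import *
import cv2
s=read_state();print(s)
for n in("scene","side","wrist"):
    c=camera(n);cv2.imwrite(f"pics/{n}0.png",c["pixels"]);print(n,c["fovy"],c["cx"],c["cy"],c["extrinsics"], [k for k in c])
E
```

```text
pics
{'clock': 0.0, 'joints': array([-6.77129230e+01,  6.67521407e+00,  8.26373204e+01, -2.58064991e-04,
        9.07563763e+01, -2.16637044e+00]), 'joint_velocities': array([ 0.03845701,  0.06109038, -0.07087271, -0.01025415,  0.0577634 ,
        0.00118511]), 'tau': array([-1.45254671e-04, -7.21255589e+01, -6.22609663e+01,  7.79658230e-02,
        2.38491845e-02, -9.63370030e-05]), 'tcp_pos': array([ 0.279322  , -0.61426037,  0.2178753 ]), 'ee_rot': array([-1.79931129e+02, -2.34705368e-03,  2.44534428e+01]), 'wrist_force': array([-0.1277262 ,  0.15679511,  0.06983568]), 'torque': array([ 0.03564259, -0.04237127, -0.03639046]), 'gripper_width': 0.09307177643732291}
scene 51.90188411115549 314.7328698362631 202.67711983822414 [[-0.84521859 -0.53431001 -0.01087902  0.46252279]
 [ 0.24588527 -0.4068758   0.87976844 -0.2008109 ]
 [-0.4744955   0.74092165  0.47527795 -1.17412276]
 [ 0.          0.          0.          1.        ]] ['pixels', 'fovy', 'cx', 'cy', 'extrinsics']
side 57.97472228773243 322.95713763200234 202.0225508265321 [[-0.99499515 -0.09978423  0.00526854  0.52023254]
 [ 0.06448697 -0.60096614  0.79666877 -0.07935245]
 [-0.07632877  0.79302132  0.60439318 -0.93077864]
 [ 0.          0.          0.          1.        ]] ['pixels', 'fovy', 'cx', 'cy', 'extrinsics']
wrist 58.584858112298726 319.555464099897 206.59416783630653 [[ 4.13604411e-01 -9.10456518e-01 -5.66175531e-04 -6.75936300e-01]
 [ 8.83191366e-01  4.01369221e-01 -2.42643277e-01  2.85042888e-02]
 [ 2.21143398e-01  9.98582881e-02  9.70115416e-01 -3.89282103e-01]
 [ 0.00000000e+00  0.00000000e+00  0.00000000e+00  1.00000000e+00]] ['pixels', 'fovy', 'cx', 'cy', 'extrinsics']
```

View pics/scene0.png

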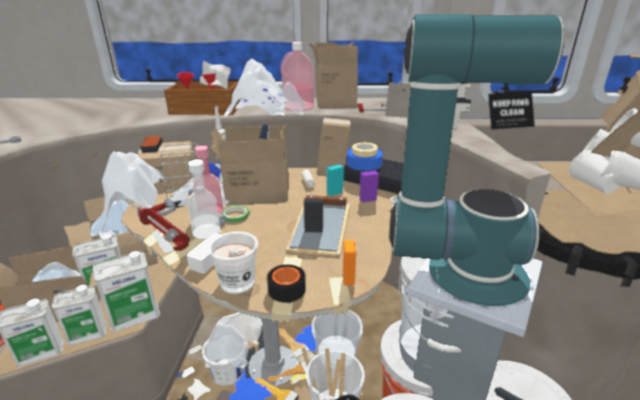

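View pics/side0.png

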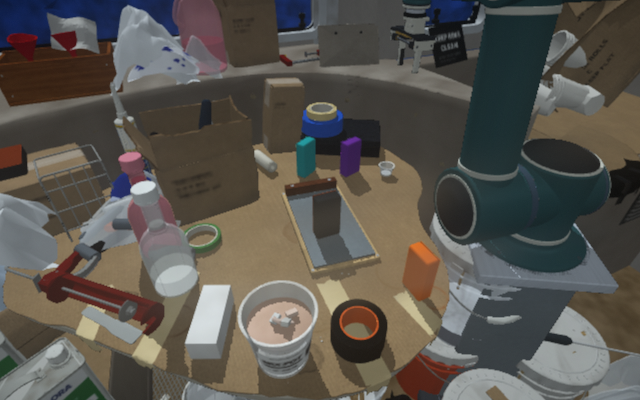

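View pics/wrist0.png

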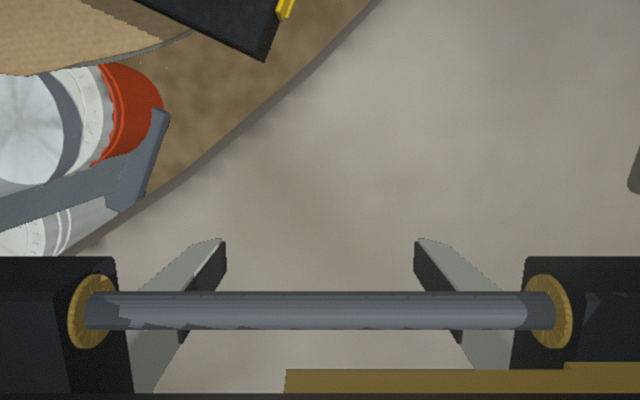

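The scene view shows a black block at (313,213) on the grey panel, with the stop at the far end. The side view has it at (326,212) with the stop at (312,186). Look-alikes in the side view are teal (306,158), purple (350,157) and orange (420,271) blocks, plus the black tape (358,330). I choose the black block on the panel and check it in a crop.

```bash
cat > h.py <<'E'
import numpy as np,cv2
from rig import *
def f_of(c): return 200/np.tan(np.radians(c["fovy"]/2))
def ray(c,u,v):
    E=np.array(c["extrinsics"]);f=f_of(c)
    d=np.array([(u-c["cx"])/f,-(v-c["cy"])/f,-1.]);R=E[:3,:3]
    return -R.T@E[:3,3],R.T@d
def onz(c,u,v,z):
    o,d=ray(c,u,v);return o+d*(z-o[2])/d[2]
def proj(c,P):
    E=np.array(c["extrinsics"]);p=E[:3,:3]@np.asarray(P)+E[:3,3];f=f_of(c)
    return np.array([c["cx"]-f*p[0]/p[2],c["cy"]+f*p[1]/p[2]])
E
python3 - <<'E'
from h import *
for n,(x,y,w,h) in dict(side=(270,160,125,120),scene=(275,180,90,90)).items():
    im=cv2.imread(f"pics/{n}0.png")[y:y+h,x:x+w]
    k=min(800//w,600//h); print(n,k)
    cv2.imwrite(f"pics/{n}0c.png",cv2.resize(im,None,fx=k,fy=k,interpolation=cv2.INTER_CUBIC))
E
```

```text
side 5
scene 6
```

View pics/side0c.png

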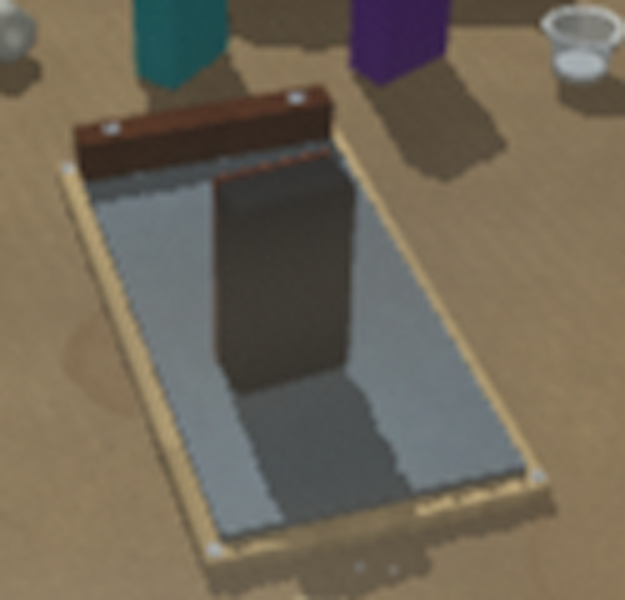

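View pics/scene0c.png

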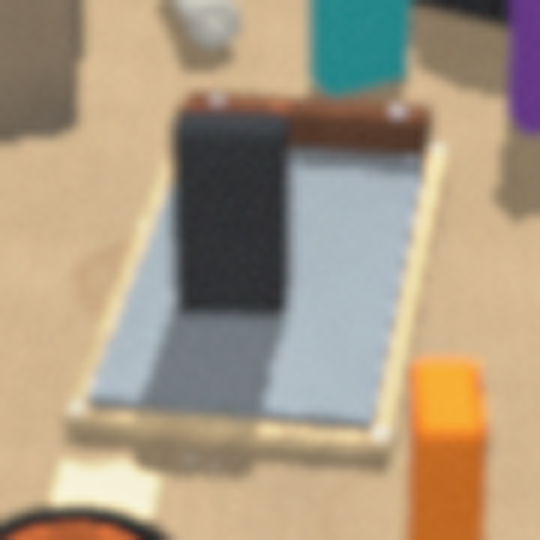

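```bash
python3 - <<'E'
from h import *
c=camera("side");d=camera("scene")
S=lambda u,v:(270+(u+.5)/5-.5,160+(v+.5)/5-.5)
T=lambda u,v:(275+(u+.5)/6-.5,180+(v+.5)/6-.5)
def show(n,P):print(n,{k:np.round(v,4).tolist() for k,v in P.items()})
A={k:onz(c,*S(*p),.018) for k,p in dict(nl=(220,537),nr=(527,467),fl=(90,185),fr=(334,143),bl=(237,392),br=(347,367)).items()}
A['tbl']=onz(c,*S(218,208),.133);A['tbr']=onz(c,*S(353,183),.133);A['tfl']=onz(c,*S(216,180),.133);A['tfr']=onz(c,*S(328,153),.133)
show("side",A)
B={k:onz(d,*T(*p),.018) for k,p in dict(nl=(90,405),nr=(378,422),fr=(418,163),bl=(180,305),br=(284,308)).items()}
B['tbl']=onz(d,*T(180,133),.133);B['tbr']=onz(d,*T(284,133),.133)
show("scene",B)
for X in(A,B):
  print(np.linalg.norm(X['nl']-X['nr']),np.linalg.norm(X['fr']-X['nr']),np.linalg.norm(X['bl']-X['br']),np.linalg.norm(X['tbl']-X['tbr']))
  a=X['nr']-X['nl'];b=X['br']-X['bl'];t=X['tbr']-X['tbl'];g=X['fr']-X['nr']
  print([np.degrees(np.arctan2(q[1],q[0])) for q in(a,b,t,g)])
E
```

```text
side {'nl': [0.5249, 0.1904, 0.018], 'nr': [0.3873, 0.1319, 0.018], 'fl': [0.63, -0.0661, 0.018], 'fr': [0.4957, -0.1222, 0.018], 'bl': [0.5281, 0.0952, 0.018], 'br': [0.4756, 0.0713, 0.018], 'tbl': [0.5357, 0.0987, 0.133], 'tbr': [0.4764, 0.0732, 0.133], 'tfl': [0.5392, 0.0776, 0.133], 'tfr': [0.4896, 0.0506, 0.133]}
scene {'nl': [0.5162, 0.1938, 0.018], 'nr': [0.3826, 0.1299, 0.018], 'fr': [0.4956, -0.1189, 0.018], 'bl': [0.5298, 0.0896, 0.018], 'br': [0.4795, 0.0626, 0.018], 'tbl': [0.5193, 0.1008, 0.133], 'tbr': [0.473, 0.0728, 0.133]}
0.14954524738131336 0.27624861615142204 0.0576412692790959 0.06456873256107855
[np.float64(-156.95870845274268), np.float64(-155.5188703245286), np.float64(-156.7152365768931), np.float64(-66.89105668263412)]
0.14812167507187185 0.27327703226396877 0.057044215009443566 0.05409337470133874
[np.float64(-154.46390477533154), np.float64(-151.76782307301187), np.float64(-148.86062554636783), np.float64(-65.56392895840507)]
```

The black block is confirmed: red is visible along its far top edge, so the red face is towards the stop. The measured panel is 150 x 276 mm against 150 x 280 stated, and the block is about 60 mm wide, so the sizes agree. Next are the bystanders and the goal poses.

```bash
python3 - <<'E'
from h import *
c=camera("side");w=camera("wrist")
for n,u,v,z in [("orangebot",415,300,0),("orangetop",423,250,.115),("tape",358,318,.05),("bucketbase",280,370,0),("buckettop",278,290,.12),("cartonfront",213,300,.05),("cup",386,175,0),("purple bot",350,174,0),("purpletop",350,142,.115),("teal",306,176,0),("blue tape base",322,135,0)]:
    print(n,onz(c,u,v,z).round(3))
E=w["extrinsics"];p=-E[:3,:3].T@E[:3,3];s=read_state();print("wristcam world",p, p-s["tcp_pos"])
a=np.radians(-67);X=np.array([np.cos(a),np.sin(a)]);Y=np.array([-X[1],X[0]]);O=np.array([.513,.024])
print("pre TCP",O-.11*X+.015*Y, "now",s["clock"])
d=np.array([*(O-.11*X+.015*Y),.35])-s["tcp_pos"]
from scipy.spatial.transform import Rotation as R
r=R.from_euler("xyz",s["ee_rot"],degrees=True);print("tool shift mm",1000*r.inv().apply(d))
print("rotvec",np.degrees((r.inv()*R.from_euler("xyz",[180,0,113],degrees=True)).as_rotvec()))
E
```

```text
orangebot [0.304 0.244 0.   ]
orangetop [0.303 0.211 0.115]
tape [0.424 0.336 0.05 ]
bucketbase [0.557 0.422 0.   ]
buckettop [0.568 0.343 0.12 ]
cartonfront [0.704 0.325 0.05 ]
cup [ 0.346 -0.238  0.   ]
purple bot [ 0.46  -0.231  0.   ]
purpletop [ 0.465 -0.228  0.115]
teal [ 0.597 -0.205  0.   ]
blue tape base [ 0.576 -0.492  0.   ]
wristcam world [ 0.34048841 -0.58799143  0.38459773] [0.06107458 0.02643774 0.16613211]
pre TCP [0.48382715 0.1311165 ] now 0.35
tool shift mm [ 494.7147679  -594.0730675  -131.37327879]
rotvec [-1.34061689e-02 -1.18932386e-02 -8.85448102e+01]
```

>>> {"name": "apply_moves", "arguments": {"rows": [[0, 0, -60, 0, 0, 0, 0.6], [10, -12, -120, 0, 0, -4, 0.6], [40, -48, -150, 0, 0, -9, 0.6], [70, -84, -150, 0, 0, -18, 0.6], [105, -126, -150, 0, 0, -27, 0.6], [140, -168, -150, 0, 0, -36, 0.6], [175, -210, -150, 0, 0, -45, 0.6], [210, -252, -150, 0, 0, -54, 0.6], [240, -288, -150, 0, 0, -62, 0.6], [260, -312, -150, 0, 0, -70, 0.6]]}}

```text
clock: 1.6
tcp_pos: [0.3871, -0.221, 0.369]
ee_rot: [180.0, 0.0, 94.8]
wrist_force: [0.1, -0.6, 0.6]
gripper_width: 0.0373
```

```bash
cat > to.py <<'E'
from h import *
from scipy.spatial.transform import Rotation as R
import sys
a=np.radians(-67);X=np.array([np.cos(a),np.sin(a)]);Y=np.array([-X[1],X[0]]);O=np.array([.513,.024])
def to(bx,by,z,yaw=113):
    s=read_state();d=np.array([*(O+bx*X+by*Y),z])-s["tcp_pos"]
    r=R.from_euler("xyz",s["ee_rot"],degrees=True)
    print("t",s["clock"],"tcp",s["tcp_pos"].round(4),s["ee_rot"].round(1),"board",((s["tcp_pos"][:2]-O)@np.c_[X,Y]).round(4),"F",s["wrist_force"].round(2),"w",s["gripper_width"].round(4))
    print("shift",(1000*r.inv().apply(d)).round(1),"rot",np.degrees((r.inv()*R.from_euler("xyz",[180,0,yaw],degrees=True)).as_rotvec()).round(1))
if __name__=="__main__": to(*map(float,sys.argv[1:]))
E
python3 to.py -.11 .015 .3
```

```text
Traceback (most recent call last):
  File "to.py", line 10, in <module>
    if __name__=="__main__": to(*map(float,sys.argv[1:]))
                             ~~^^^^^^^^^^^^^^^^^^^^^^^^^^
  File "to.py", line 8, in to
    print("t",s["clock"],"tcp",s["tcp_pos"].round(4),s["ee_rot"].round(1),"board",((s["tcp_pos"][:2]-O)@np.c_[X,Y]).round(4),"F",s["wrist_force"].round(2),"w",s["gripper_width"].round(4))
                                                                                                                                                               ^^^^^^^^^^^^^^^^^^^^^^^^
AttributeError: 'float' object has no attribute 'round'
```

```bash
sed -i 's/s\["gripper_width"\].round(4)/round(s["gripper_width"],4)/' to.py
python3 to.py -.11 .015 .3
```

```text
t 1.6 tcp [ 0.3871 -0.221   0.369 ] [180.    0.   94.8] board [ 0.1763 -0.2116] F [ 0.13 -0.61  0.56] w 0.0373
shift [342.8 125.7  69. ] rot [  0.    0.  -18.2]
```

>>> {"name": "apply_moves", "arguments": {"rows": [[40, 15, 0, 0, 0, -2, 0.6], [90, 35, 0, 0, 0, -5, 0.6], [140, 52, 0, 0, 0, -8, 0.6], [190, 70, 0, 0, 0, -10, 0.6], [240, 88, 0, 0, 0, -12, 0.6], [285, 105, 0, 0, 0, -15, 0.6], [320, 118, 10, 0, 0, -18.2, 0.6], [343, 126, 30, 0, 0, -18.2, 0.6], [343, 126, 60, 0, 0, -18.2, 0.6], [343, 126, 70, 0, 0, -18.2, 0.6]]}}

```text
clock: 2.85
tcp_pos: [0.4855, 0.1291, 0.2971]
ee_rot: [-179.9, -0.0, 112.7]
wrist_force: [0.8, 0.5, 0.3]
gripper_width: 0.0371
```

```bash
python3 to.py -.11 .015 .113; python3 - <<'E'
from h import *
c=camera("wrist");cv2.imwrite("pics/w1.png",c["pixels"])
E
```

```text
t 2.85 tcp [0.4855 0.1291 0.2971] [-179.9   -0.   112.7] board [-0.1075  0.0157] F [0.77 0.46 0.34] w 0.0371
shift [  2.5  -0.4 184.1] rot [-0.1 -0.  -0.3]
```

View pics/w1.png

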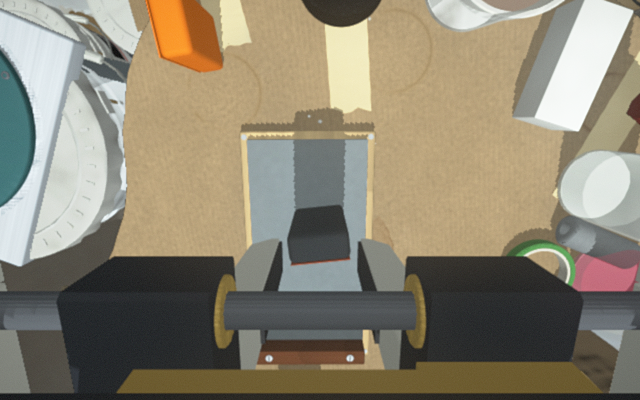

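The wrist view shows the block's top with its red edge from (292,264) to (350,259), the stop at (308,357), and the near panel edge at row ~137. I'll measure the block from this view too.

```bash
python3 - <<'E'
from h import *
from to import X,Y,O
c=camera("wrist")
M=np.c_[X,Y]
for n,u,v,z in [("redL",350,259,.133),("redR",292,264,.133),("backtopL?",348,237,.133),("backtopR",289,238,.133),("back baseL",343,206,.018),("back baseR",292,212,.018),("panel nR",248,138,.018),("panel nL",367,137,.018),("stoptopR",261,352,.043),("stoptopL",366,353,.043)]:
    P=onz(c,u,v,z);print(n,P.round(4),((P[:2]-O)@M).round(4))
for b in [(-.06,.015,.133),(-.03,.015,.133),(-.06,.015,.018)]:
    print(b,proj(c,[*(O+M@np.array(b[:2])),b[2]]))
im=c["pixels"][190:280,270:370];cv2.imwrite("pics/w1c.png",cv2.resize(im,None,fx=6,fy=6,interpolation=cv2.INTER_CUBIC))
E
```

```text
redL [0.5398 0.0752 0.133 ] [-0.0367  0.0447]
redR [0.4887 0.0481 0.133 ] [-0.0317 -0.0129]
backtopL? [0.5287 0.0955 0.133 ] [-0.0596  0.0424]
backtopR [0.476  0.0723 0.133 ] [-0.0589 -0.0152]
back baseL [0.5295 0.0987 0.018 ] [-0.0623  0.0444]
back baseR [0.472 0.066 0.018] [-0.0547 -0.0214]
panel nR [0.3875 0.1326 0.018 ] [-0.149  -0.0731]
panel nL [0.5219 0.19   0.018 ] [-0.1493  0.073 ]
stoptopR [ 0.5046 -0.1254  0.043 ] [ 0.1343 -0.0661]
stoptopL [ 0.6361 -0.0719  0.043 ] [0.1363 0.0759]
(-0.06, 0.015, 0.133) [319.89651492 236.77827656]
(-0.03, 0.015, 0.133) [320.08187628 265.42193521]
(-0.06, 0.015, 0.018) [320.12231658 207.87852071]
```

View pics/w1c.png

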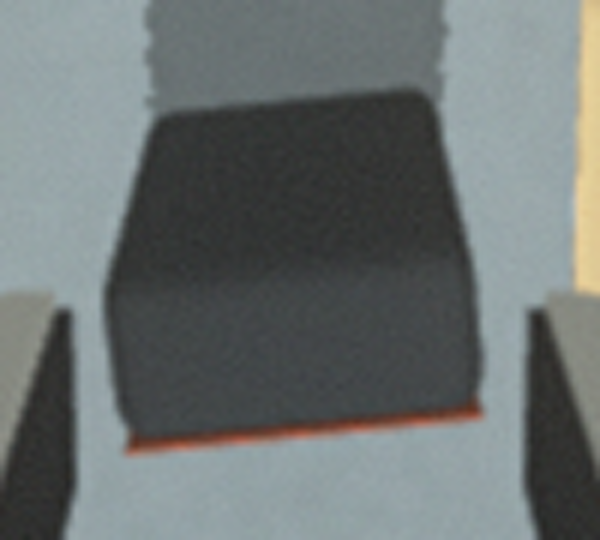

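The two views agree: heel middle at board (-34,+16) mm and the block yawed about +5° relative to the board. I'll line the tool up with the block's own back (yaw 118) and go down behind it.

```bash
python3 to.py -.105 .0093 .115 118
```

```text
t 2.95 tcp [0.4857 0.1287 0.2982] [-179.9   -0.   112.6] board [-0.1071  0.0158] F [-0.22  0.39 -0.19] w 0.0373
shift [ -2.1  -6.3 183.2] rot [-0.1 -0.  -5.4]
```

>>> {"name": "apply_moves", "arguments": {"rows": [[-1, -3, 0, 0, 0, -5, 0.7], [-2, -6, 20, 0, 0, -5, 0.7], [-2, -6, 50, 0, 0, -5, 0.7], [-2, -6, 80, 0, 0, -5, 0.7], [-2, -6, 110, 0, 0, -5, 0.7], [-2, -6, 135, 0, 0, -5, 0.7], [-2, -6, 160, 0, 0, -5, 0.7], [-2, -6, 175, 0, 0, -5, 0.7], [-2, -6, 182, 0, 0, -5, 0.7], [-2, -6, 182, 0, 0, -5, 0.7]]}}

```text
clock: 4.2
tcp_pos: [0.4814, 0.1247, 0.1172]
ee_rot: [180.0, 0.0, 117.6]
wrist_force: [0.6, -0.3, 0.2]
gripper_width: 0.028
```

```bash
python3 to.py -.075 .0129 .115 118; python3 - <<'E'
from h import *
c=camera("wrist");cv2.imwrite("pics/w2.png",c["pixels"])
c=camera("side");cv2.imwrite("pics/s2.png",c["pixels"][120:300,220:460].repeat(3,0).repeat(3,1))
E
```

```text
t 4.2 tcp [0.4814 0.1247 0.1172] [180.    0.  117.6] board [-0.1051  0.0103] F [ 0.58 -0.26  0.2 ] w 0.028
shift [-30.2   0.2   2.2] rot [ 0.   0.  -0.4]
```

View pics/w2.png

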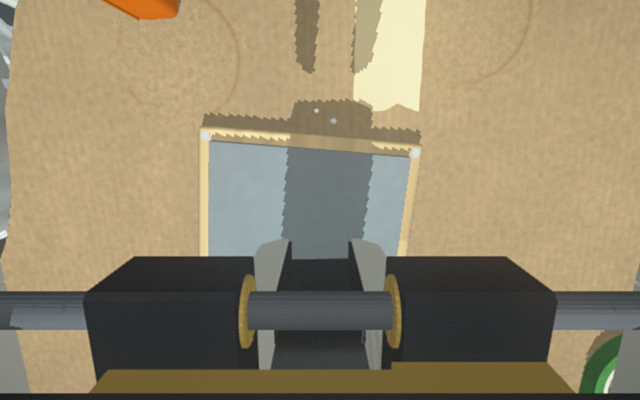

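View pics/s2.png

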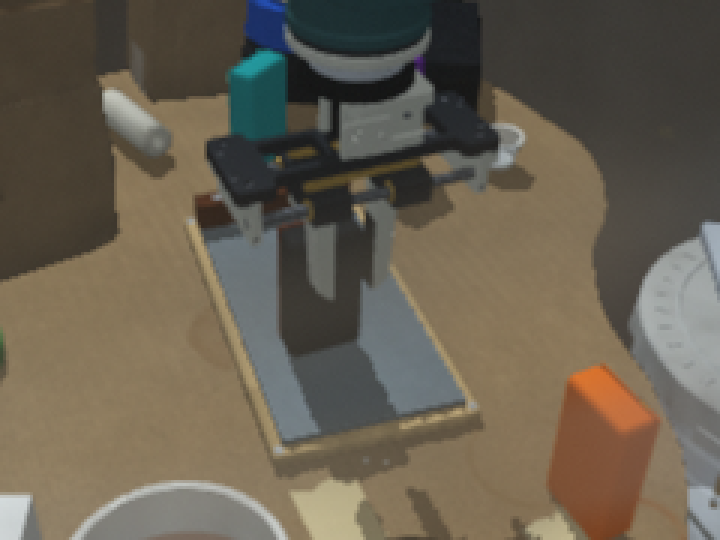

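>>> {"name": "apply_moves", "arguments": {"rows": [[-8, 0, 1, 0, 0, 0, 0.7], [-16, 0, 1, 0, 0, 0, 0.7], [-22, 0, 1, 0, 0, 0, 0.7], [-26, 0, 1, 0, 0, 0, 0.7], [-29, 0, 1, 0, 0, 0, 0.7], [-32, 0, 1, 0, 0, 0, 0.7], [-35, 0, 1, 0, 0, 0, 0.7], [-38, 0, 1, 0, 0, 0, 0.7], [-41, 0, 1, 0, 0, 0, 0.7], [-44, 0, 1, 0, 0, 0, 0.7]]}}

```text
clock: 5.55
tcp_pos: [0.5017, 0.0856, 0.1157]
ee_rot: [-180.0, -0.0, 117.7]
wrist_force: [-0.5, -0.3, 0.3]
gripper_width: 0.028
```

```bash
python3 to.py -.04 .0159 .115 118; python3 - <<'E'
from h import *
c=camera("side");cv2.imwrite("pics/s3.png",c["pixels"][120:300,220:460].repeat(3,0).repeat(3,1))
E
```

```text
t 5.55 tcp [0.5017 0.0856 0.1157] [-180.    -0.   117.7] board [-0.0612  0.0137] F [-0.46 -0.27  0.29] w 0.028
shift [-21.3   0.5   0.7] rot [-0.  -0.  -0.3]
```

View pics/s3.png

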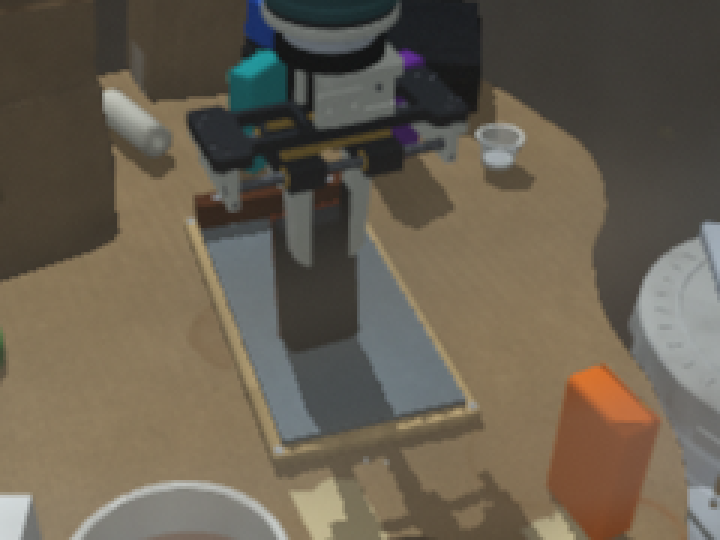

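The base is still at about the same place and the block is starting to lean. I'll continue slowly.

>>> {"name": "apply_moves", "arguments": {"rows": [[-3, 0, 0, 0, 0, 0, 0.7], [-6, 0, 0, 0, 0, 0, 0.7], [-9, 0, 0, 0, 0, 0, 0.7], [-12, 0, 0, 0, 0, 0, 0.7], [-15, 0, 0, 0, 0, 0, 0.7], [-18, 0, 0, 0, 0, 0, 0.7], [-20, 0, 0, 0, 0, 0, 0.7], [-20, 0, 0, 0, 0, 0, 0.7], [-20, 0, 0, 0, 0, 0, 0.7], [-20, 0, 0, 0, 0, 0, 0.7]]}}

```text
clock: 6.85
tcp_pos: [0.5108, 0.0682, 0.1157]
ee_rot: [180.0, -0.0, 117.7]
wrist_force: [0.3, 0.6, 0.4]
gripper_width: 0.0278
```

```bash
python3 to.py -.10 .0159 .115 113; python3 - <<'E'
from h import *
c=camera("side");cv2.imwrite("pics/s4.png",c["pixels"][120:300,220:460].repeat(3,0).repeat(3,1))
E
```

```text
t 6.85 tcp [0.5108 0.0682 0.1157] [180.   -0.  117.7] board [-0.0415  0.0153] F [0.31 0.6  0.42] w 0.0278
shift [58.3  5.4  0.7] rot [ 0.  -0.   4.7]
```

View pics/s4.png

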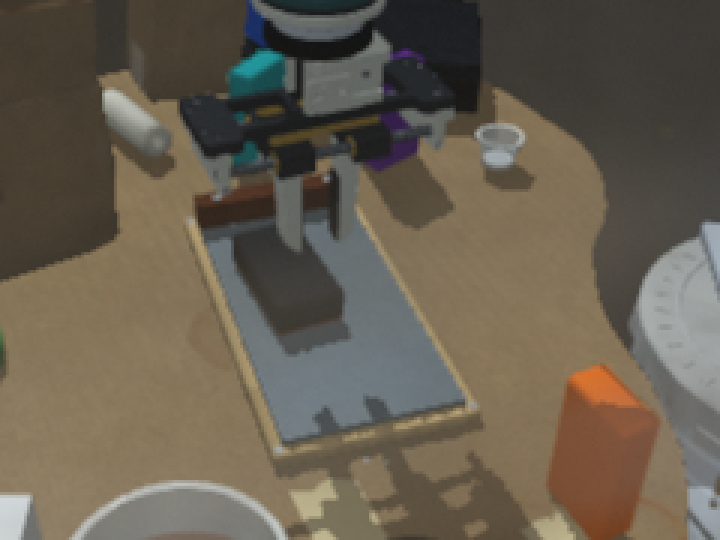

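The block has tipped and lies flat on its red side (rear end at crop pixel ~(310,315)). I'll back off, then measure its pose with the wrist camera.

>>> {"name": "apply_moves", "arguments": {"rows": [[6, 0, -5, 0, 0, 0, 0.7], [15, 1, -15, 0, 0, 1, 0.7], [25, 2, -30, 0, 0, 2, 0.7], [35, 3, -50, 0, 0, 3, 0.7], [45, 4, -70, 0, 0, 4, 0.7], [55, 5, -90, 0, 0, 4.7, 0.7], [65, 5, -110, 0, 0, 4.7, 0.7], [75, 5, -120, 0, 0, 4.7, 0.7], [75, 5, -120, 0, 0, 4.7, 0.7], [75, 5, -120, 0, 0, 4.7, 0.7]]}}

```text
clock: 8.15
tcp_pos: [0.4803, 0.1367, 0.2349]
ee_rot: [-179.9, -0.0, 113.0]
wrist_force: [0.0, -0.2, -0.1]
gripper_width: 0.0275
```

```bash
python3 to.py -.10 .02 .03 113; python3 - <<'E'
from h import *
c=camera("wrist");cv2.imwrite("pics/w5.png",c["pixels"])
c=camera("side");cv2.imwrite("pics/s5.png",c["pixels"]);cv2.imwrite("pics/s5c.png",cv2.resize(c["pixels"][160:280,270:395],None,fx=5,fy=5,interpolation=cv2.INTER_CUBIC))
E
```

```text
t 8.15 tcp [0.4803 0.1367 0.2349] [-179.9   -0.   113. ] board [-0.1165  0.014 ] F [ 0.05 -0.19 -0.13] w 0.0275
shift [-16.5   6.2 204.9] rot [-0.1 -0.  -0. ]
```

View pics/w5.png

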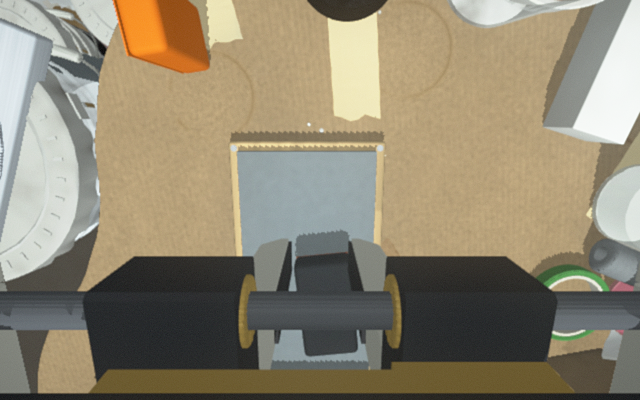

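View pics/s5c.png

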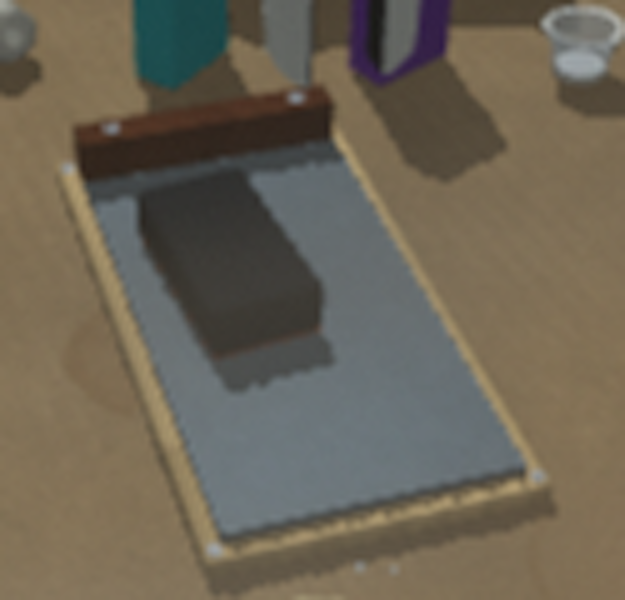

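```bash
python3 - <<'E'
from h import *
from to import X,Y,O
c=camera("side");M=np.c_[X,Y]
for n,u,v,z in [("rearL",220,358,.018),("rearR",322,331,.018),("topnoseL",140,197,.049),("topnoseR",243,172,.049),("toprearL",212,318,.049),("toprearR",322,288,.049)]:
    P=onz(c,270+(u+.5)/5-.5,160+(v+.5)/5-.5,z);print(n,P.round(4),((P[:2]-O)@M).round(4))
E
```

```text
rearL [0.5394 0.0713 0.018 ] [-0.0333  0.0428]
rearR [0.4901 0.0454 0.018 ] [-0.0286 -0.0128]
topnoseL [ 0.5926 -0.0169  0.049 ] [0.0687 0.0573]
topnoseR [ 0.5406 -0.0453  0.049 ] [ 0.0745 -0.0016]
toprearL [0.5423 0.0771 0.049 ] [-0.0375  0.0477]
toprearR [0.4906 0.0485 0.049 ] [-0.0313 -0.0111]
```

It lies flat, its heel at (-31,+15) mm and yaw about +6°. That leaves about 47 mm to the stop. I'll go down behind the rear end with the tool square to the board.

```bash
python3 to.py -.07 .016 .034 113
```

```text
t 8.3 tcp [0.4804 0.1366 0.2349] [-179.9   -0.   112.9] board [-0.1164  0.014 ] F [-0.82 -1.64  1.18] w 0.028
shift [-46.4   2.3 200.9] rot [-0.1 -0.  -0.1]
```

>>> {"name": "apply_moves", "arguments": {"rows": [[-5, 1, 25, 0, 0, 0, 0.7], [-15, 2, 60, 0, 0, 0, 0.7], [-25, 2, 95, 0, 0, 0, 0.7], [-35, 2, 125, 0, 0, 0, 0.7], [-40, 2, 150, 0, 0, 0, 0.7], [-40, 2, 170, 0, 0, 0, 0.7], [-40, 2, 185, 0, 0, 0, 0.7], [-40, 2, 195, 0, 0, 0, 0.7], [-40, 2, 200, 0, 0, 0, 0.7], [-40, 2, 200, 0, 0, 0, 0.7]]}}

```text
clock: 9.55
tcp_pos: [0.498, 0.1009, 0.0358]
ee_rot: [180.0, 0.0, 113.0]
wrist_force: [-0.3, 0.3, -0.2]
gripper_width: 0.0278
```

```bash
python3 to.py -.03 .016 .034 113; python3 - <<'E'
from h import *
c=camera("side");cv2.imwrite("pics/s6c.png",cv2.resize(c["pixels"][160:280,270:395],None,fx=5,fy=5,interpolation=cv2.INTER_CUBIC))
E
```

```text
t 9.55 tcp [0.498  0.1009 0.0358] [180.   0. 113.] board [-0.0766  0.0162] F [-0.33  0.25 -0.23] w 0.0278
shift [-46.6  -0.2   1.8] rot [ 0.  0. -0.]
```

View pics/s6c.png

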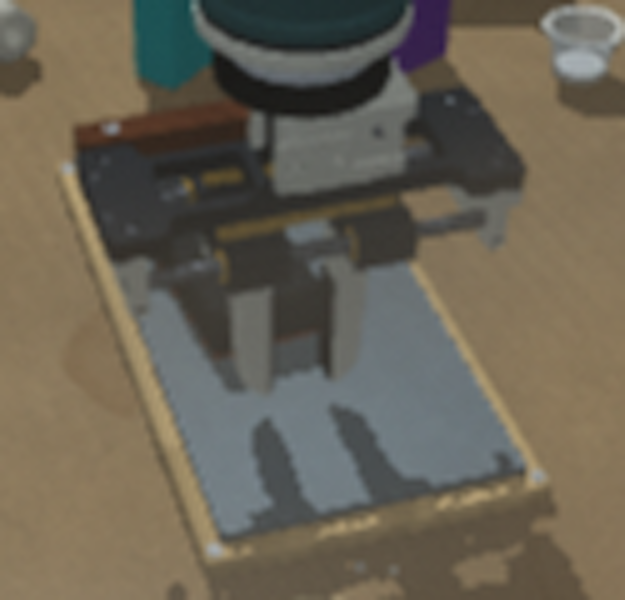

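>>> {"name": "apply_moves", "arguments": {"rows": [[-10, 0, 2, 0, 0, 0, 0.7], [-20, 0, 2, 0, 0, 0, 0.7], [-28, 0, 2, 0, 0, 0, 0.7], [-34, 0, 2, 0, 0, 0, 0.7], [-39, 0, 2, 0, 0, 0, 0.7], [-44, 0, 2, 0, 0, 0, 0.7], [-49, 0, 2, 0, 0, 0, 0.7], [-54, 0, 2, 0, 0, 0, 0.7], [-59, 0, 2, 0, 0, 0, 0.7], [-64, 0, 2, 0, 0, 0, 0.7]]}}

```text
clock: 10.85
tcp_pos: [0.523, 0.0416, 0.0337]
ee_rot: [-180.0, -0.0, 113.0]
wrist_force: [-0.7, 0.3, 0.7]
gripper_width: 0.028
```

>>> {"name": "apply_moves", "arguments": {"rows": [[-1, 0, 0, 0, 0, 0, 0.7], [-2, 0, 0, 0, 0, 0, 0.7], [-3, 0, 0, 0, 0, 0, 0.7], [-4, 0, 0, 0, 0, 0, 0.7], [-5, 0, 0, 0, 0, 0, 0.7], [-6, 0, 0, 0, 0, 0, 0.7], [-7, 0, 0, 0, 0, 0, 0.7], [-8, 0, 0, 0, 0, 0, 0.7], [-9, 0, 0, 0, 0, 0, 0.7], [-10, 0, 0, 0, 0, 0, 0.7]]}}

```text
clock: 12.1
tcp_pos: [0.5268, 0.0326, 0.0337]
ee_rot: [180.0, 0.0, 113.0]
wrist_force: [0.5, 0.4, -0.9]
gripper_width: 0.028
```

```bash
python3 to.py .005 .016 .034 113; python3 - <<'E'
from h import *
c=camera("side");cv2.imwrite("pics/s7c.png",cv2.resize(c["pixels"][160:280,270:395],None,fx=5,fy=5,interpolation=cv2.INTER_CUBIC))
c=camera("scene");cv2.imwrite("pics/c7c.png",cv2.resize(c["pixels"][180:270,275:365],None,fx=6,fy=6,interpolation=cv2.INTER_CUBIC))
E
```

```text
t 12.1 tcp [0.5268 0.0326 0.0337] [180.   0. 113.] board [-0.0025  0.0161] F [ 0.52  0.4  -0.86] w 0.028
shift [-7.5 -0.1 -0.3] rot [ 0.  0. -0.]
```

View pics/s7c.png

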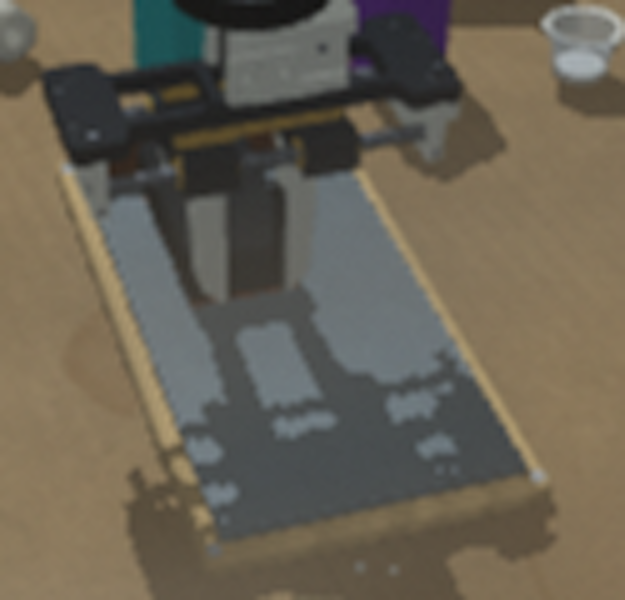

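View pics/c7c.png

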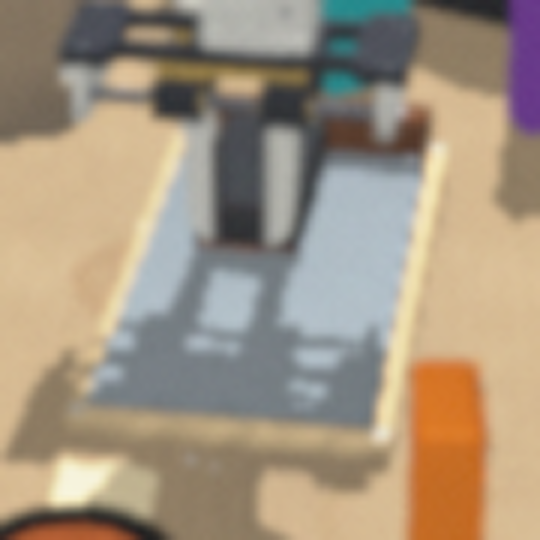

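The block is pushed evenly and looks square, with no rise in force yet. I'll creep.

>>> {"name": "apply_moves", "arguments": {"rows": [[-0.5, 0, 0, 0, 0, 0, 0.7], [-1, 0, 0, 0, 0, 0, 0.7], [-1.5, 0, 0, 0, 0, 0, 0.7], [-2, 0, 0, 0, 0, 0, 0.7], [-2.5, 0, 0, 0, 0, 0, 0.7], [-3, 0, 0, 0, 0, 0, 0.7], [-3.5, 0, 0, 0, 0, 0, 0.7], [-4, 0, 0, 0, 0, 0, 0.7], [-4.5, 0, 0, 0, 0, 0, 0.7], [-5, 0, 0, 0, 0, 0, 0.7]]}}

```text
clock: 13.45
tcp_pos: [0.5288, 0.028, 0.0337]
ee_rot: [180.0, -0.0, 113.0]
wrist_force: [-0.9, 0.5, -0.2]
gripper_width: 0.0278
```

```bash
python3 to.py .005 .016 .034 113; python3 - <<'E'
from h import *
from to import X,Y,O
c=camera("side");M=np.c_[X,Y]
for n,u,v in [("rearL at s7",201,304),("rearR",287,288)]:
    P=onz(c,270+(u+.5)/5-.5,160+(v+.5)/5-.5,.018);print(n,((P[:2]-O)@M).round(4))
E
```

```text
t 13.45 tcp [0.5288 0.028  0.0337] [180.  -0. 113.] board [0.0025 0.0161] F [-0.91  0.48 -0.24] w 0.0278
shift [-2.5 -0.1 -0.3] rot [ 0. -0. -0.]
rearL at s7 [0.0099 0.0406]
rearR [ 0.0093 -0.0062]
```

>>> {"name": "apply_moves", "arguments": {"rows": [[-0.2, 0, 0, 0, 0, 0, 0.7], [-0.4, 0, 0, 0, 0, 0, 0.7], [-0.6, 0, 0, 0, 0, 0, 0.7], [-0.8, 0, 0, 0, 0, 0, 0.7], [-1, 0, 0, 0, 0, 0, 0.7], [-1.2, 0, 0, 0, 0, 0, 0.7], [-1.4, 0, 0, 0, 0, 0, 0.7], [-1.6, 0, 0, 0, 0, 0, 0.7], [-1.8, 0, 0, 0, 0, 0, 0.7], [-2, 0, 0, 0, 0, 0, 0.7]]}}

```text
clock: 14.75
tcp_pos: [0.5295, 0.0262, 0.0337]
ee_rot: [180.0, 0.0, 113.0]
wrist_force: [0.3, 0.1, 0.9]
gripper_width: 0.0276
```

```bash
python3 to.py .005 .016 .034 113; python3 to.py .005 .016 .034 113; python3 - <<'E'
from h import *
c=camera("side");cv2.imwrite("pics/s8c.png",cv2.resize(c["pixels"][160:280,270:395],None,fx=5,fy=5,interpolation=cv2.INTER_CUBIC))
c=camera("wrist");cv2.imwrite("pics/w8.png",c["pixels"])
E
```

```text
t 14.75 tcp [0.5295 0.0262 0.0337] [180.   0. 113.] board [0.0045 0.0161] F [0.33 0.1  0.93] w 0.0276
shift [-0.5 -0.1 -0.3] rot [ 0.  0. -0.]
t 14.75 tcp [0.5295 0.0262 0.0337] [180.   0. 113.] board [0.0045 0.0161] F [0.33 0.1  0.93] w 0.0276
shift [-0.5 -0.1 -0.3] rot [ 0.  0. -0.]
```

View pics/s8c.png

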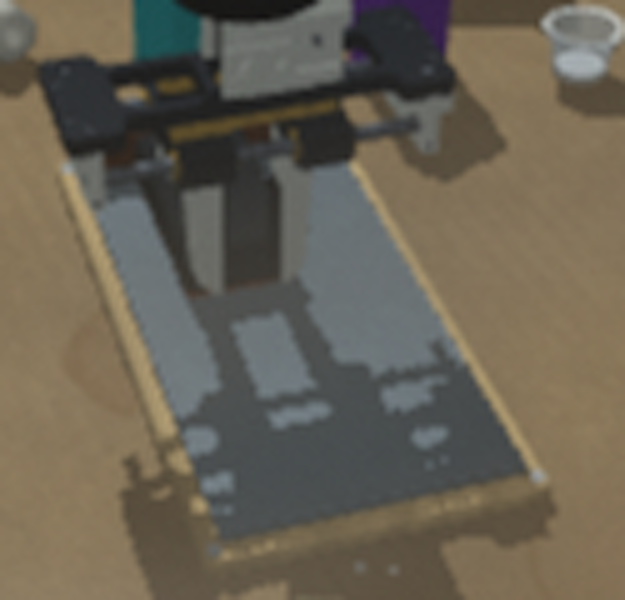

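View pics/w8.png

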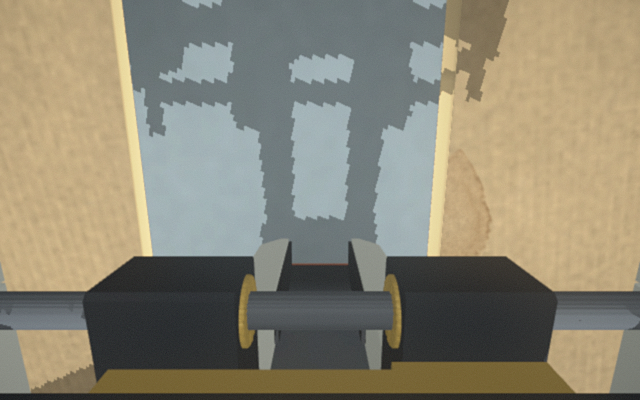

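>>> {"name": "apply_moves", "arguments": {"rows": [[-0.2, 0, 0, 0, 0, 0, 0.7], [-0.4, 0, 0, 0, 0, 0, 0.7], [-0.6, 0, 0, 0, 0, 0, 0.7], [-0.8, 0, 0, 0, 0, 0, 0.7], [-1, 0, 0, 0, 0, 0, 0.7], [-1.2, 0, 0, 0, 0, 0, 0.7], [-1.4, 0, 0, 0, 0, 0, 0.7], [-1.6, 0, 0, 0, 0, 0, 0.7], [-1.8, 0, 0, 0, 0, 0, 0.7], [-2, 0, 0, 0, 0, 0, 0.7]]}}

```text
clock: 16.1
tcp_pos: [0.5303, 0.0243, 0.0336]
ee_rot: [-180.0, -0.0, 113.0]
wrist_force: [0.7, 0.4, -0.2]
gripper_width: 0.0279
```

>>> {"name": "apply_moves", "arguments": {"rows": [[-0.1, 0, 0, 0, 0, 0, 0.7], [-0.2, 0, 0, 0, 0, 0, 0.7], [-0.3, 0, 0, 0, 0, 0, 0.7], [-0.4, 0, 0, 0, 0, 0, 0.7], [-0.5, 0, 0, 0, 0, 0, 0.7], [-0.6, 0, 0, 0, 0, 0, 0.7], [-0.7, 0, 0, 0, 0, 0, 0.7], [-0.8, 0, 0, 0, 0, 0, 0.7], [-0.9, 0, 0, 0, 0, 0, 0.7], [-1.0, 0, 0, 0, 0, 0, 0.7]]}}

```text
clock: 17.35
tcp_pos: [0.5304, 0.024, 0.0336]
ee_rot: [-180.0, -0.1, 113.0]
wrist_force: [-4.3, 8.5, 3.2]
gripper_width: 0.0278
```

>>> {"name": "apply_moves", "arguments": {"rows": [[-0.1, 0, 0, 0, 0, 0, 0.7], [-0.2, 0, 0, 0, 0, 0, 0.7], [-0.3, 0, 0, 0, 0, 0, 0.7], [-0.4, 0, 0, 0, 0, 0, 0.7], [-0.5, 0, 0, 0, 0, 0, 0.7], [-0.6, 0, 0, 0, 0, 0, 0.7], [-0.7, 0, 0, 0, 0, 0, 0.7], [-0.8, 0, 0, 0, 0, 0, 0.7], [-0.9, 0, 0, 0, 0, 0, 0.7], [-1.0, 0, 0, 0, 0, 0, 0.7]]}}

```text
clock: 18.6
tcp_pos: [0.5305, 0.0239, 0.0337]
ee_rot: [-180.0, -0.2, 113.0]
wrist_force: [-8.7, 15.4, 6.4]
gripper_width: 0.0277
```

The stop is reached: the TCP stalled with about 18 N opposing, below the limit. I'll back off straight, then rise.

>>> {"name": "apply_moves", "arguments": {"rows": [[0.5, 0, 0, 0, 0, 0, 0.7], [1, 0, 0, 0, 0, 0, 0.7], [2, 0, 0, 0, 0, 0, 0.7], [4, 0, 0, 0, 0, 0, 0.7], [8, 0, 0, 0, 0, 0, 0.7], [15, 0, 0, 0, 0, 0, 0.7], [25, 0, 0, 0, 0, 0, 0.7], [35, 0, 0, 0, 0, 0, 0.7], [45, 0, 0, 0, 0, 0, 0.7], [50, 0, 0, 0, 0, 0, 0.7]]}}

```text
clock: 19.85
tcp_pos: [0.5113, 0.0693, 0.0337]
ee_rot: [180.0, -0.0, 113.0]
wrist_force: [0.6, 0.2, -0.1]
gripper_width: 0.0279
```

>>> {"name": "apply_moves", "arguments": {"rows": [[5, 0, -20, 0, 0, 0, 0.7], [15, 0, -50, 0, 0, 0, 0.7], [25, 0, -90, 0, 0, 0, 0.7], [35, 0, -130, 0, 0, 0, 0.7], [50, 0, -170, 0, 0, 0, 0.7], [60, 0, -210, 0, 0, 0, 0.7], [60, 0, -240, 0, 0, 0, 0.7], [60, 0, -260, 0, 0, 0, 0.7], [60, 0, -270, 0, 0, 0, 0.7], [60, 0, -270, 0, 0, 0, 0.7]]}}

```text
clock: 21.1
tcp_pos: [0.4882, 0.1237, 0.3037]
ee_rot: [-180.0, -0.0, 112.9]
wrist_force: [0.4, 0.5, 0.2]
gripper_width: 0.0279
```

```bash
python3 to.py -.1 .016 .3 113; python3 - <<'E'
from h import *
c=camera("side");cv2.imwrite("pics/s9c.png",cv2.resize(c["pixels"][160:280,270:395],None,fx=5,fy=5,interpolation=cv2.INTER_CUBIC))
c=camera("scene");cv2.imwrite("pics/c9c.png",cv2.resize(c["pixels"][180:270,275:365],None,fx=6,fy=6,interpolation=cv2.INTER_CUBIC))
c=camera("wrist");cv2.imwrite("pics/w9.png",c["pixels"])
E
```

```text
t 21.1 tcp [0.4882 0.1237 0.3037] [-180.    -0.   112.9] board [-0.1015  0.0161] F [0.39 0.45 0.24] w 0.0279
shift [-1.5 -0.1  3.7] rot [-0.  -0.  -0.1]
```

View pics/s9c.png

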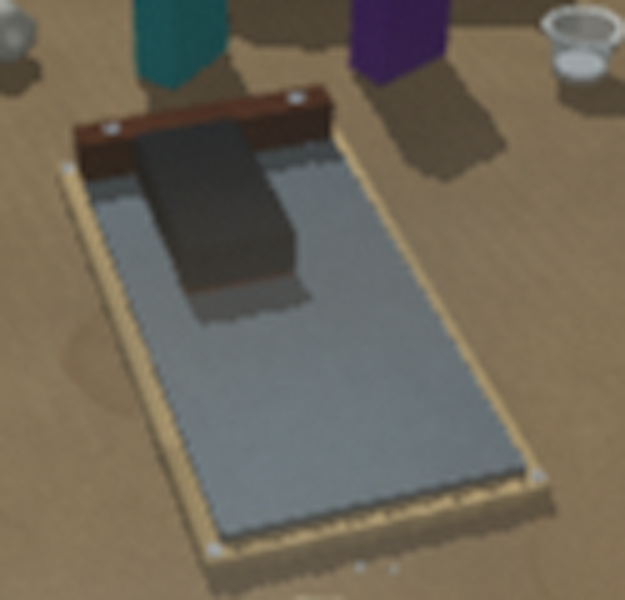

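View pics/c9c.png

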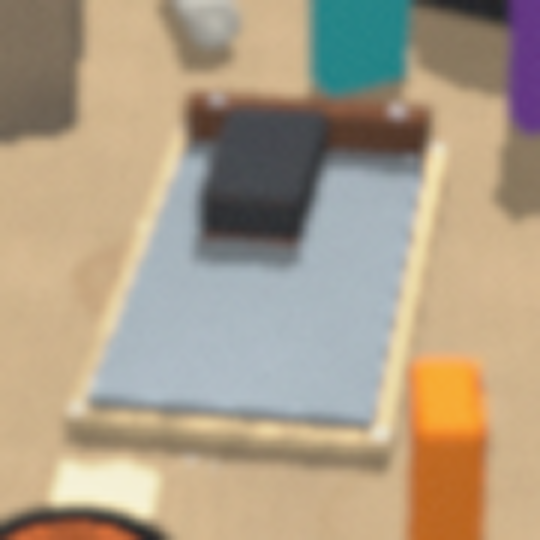

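View pics/w9.png

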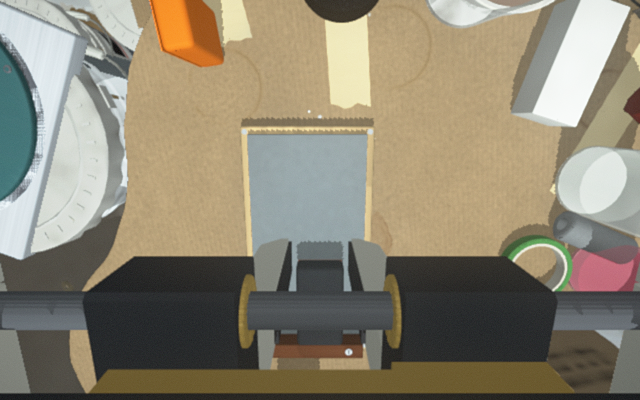

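```bash
python3 - <<'E'
from h import *
from to import X,Y,O
c=camera("side");M=np.c_[X,Y];g=c["pixels"]
def b(u,v,z): P=onz(c,270+(u+.5)/5-.5,160+(v+.5)/5-.5,z);return ((P[:2]-O)@M).round(4)
for n,u,v,z in [("rearL",190,294,.018),("rearR",295,272,.018),("topnoseL",137,142,.049),("topnoseR",238,121,.049),("toprearL",184,251,.049),("toprearR",296,232,.049),("stop base L",90,182,.018),("stop base R",330,143,.018)]: print(n,b(u,v,z))
a=cv2.imread("pics/side0.png").astype(int);d=np.abs(a-g.astype(int)).sum(2)
for n,(u,v,r) in dict(tape=(358,330,35),carton=(210,320,40),cup=(386,170,12)).items(): print(n,(d[v-r:v+r,u-r:u+r]>60).sum())
E
```

```text
rearL [0.0194 0.0439]
rearR [ 0.0208 -0.0143]
topnoseL [0.1187 0.0464]
topnoseR [ 0.1223 -0.013 ]
toprearL [0.0173 0.047 ]
toprearR [ 0.0157 -0.0127]
stop base L [0.1314 0.0719]
stop base R [ 0.1285 -0.0708]
tape 19
carton 0
cup 0
```

```bash
python3 -c "
from rig import *
print(hand_in())"
```

```text
the job is handed in; nothing more can be done
None
```

I tipped the block over by pushing high on its black back with two partly closed fingers. It fell flat onto its red side. I then slid it about 50 mm along the panel from its rear end until it stopped against the strip. The job was handed in at about 21 s; `hand_in()` reports no verdict.

**Stop contact:** at the stop the arm stalled at about 18 N, below the 30 N limit. I then backed straight off and raised the arm clear.

**Last checks:**
- **Block:** the pictures show it lying flat against the strip, with its rear corners at x 19 and 21 mm. That is square to within about 1.5°, which is roughly my reading noise. Its middle is about 15 mm off the board's centre line.
- **Bystanders:** the side camera shows no change in the carton or cup. The tape region differs by only 19 pixels, which I put down to noise rather than movement.

**One disagreement:** the rear corners plus the block's 115 mm length put its nose at about 0.135 m. The stop's face is at 0.130 m and the upper limit is 0.134 m. The top nose edge, read directly, came out at only 0.119–0.122 m. I put these differences down to a few mm of error in pixel reading and board position, and relied on the stall and the measured force as proof of contact.

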